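# Wind the tilting cake stand up one division and lock it

### The job

Wind the red-handled crank of the tilting cake stand clockwise seen from above, several turns, until it comes up against its stop and the platter has tilted one full division. Seat the worm by pressing the handle firmly against the stop with about 12 newtons for two seconds, never forcing it; then throw the blue locking lever right over to its other side and let go. Leave the jug, the saucer and the tin where they are.

Things in the scene. Friction and masses are not known exactly. Their poses are not given: they have to be found in the camera images.
- stand: Tilting cake-decorating stand fixed to the counter: base plate 160 x 490 x 12 mm, gearbox 90 x 90 mm, 82 mm high, on its -y side a graduated drum and a steel platter of 190 mm diameter (top 100 mm high when level). Origin on the counter right under the crank axis; own y runs from the platter over the gearbox to the locking lever, z is up; yaw varies.
- crank_axis (a point): Point on the crank's fixed vertical turning axis, 125 mm above the counter, over the centre of the gearbox (nothing solid there: the crank arm's top is 99 mm above the counter).
- grip_mid (a point): Middle of the red crank handle (20 mm below its top): an upright cylinder 18 mm in diameter, from 100 to 140 mm above the counter, freely spinning about its own pin, so that it can be held with a fixed hand orientation while it goes round the crank axis on a circle of 38 mm radius.
- lock (a joint): Locking lever, rad: 0 leaning to the stand's -x side (open), 1.0 thrown over to the stand's +x side (locked). Stays where left.
- lock_tip (a point): Centre of the blue ball, 26 mm in diameter, at the tip of the locking lever. The ball swings on a 60 mm arc, in the stand's x-z plane, about a pivot 34 mm above the counter; it starts about 28 mm to the pivot's -x side, 85 to 95 mm above the counter, and ends as far on the +x side against a rigid stop. About 1 to 2 N moves it.
- jug: Clear plastic measuring jug, 96 mm diameter, 125 mm high, standing on the counter; origin under its centre.
- saucer: White ceramic saucer, 136 mm diameter, 20 mm high; origin under its centre.
- tin: Closed tin, 80 mm diameter, 100 mm high; origin under its centre.
- crank: Hub of the crank with the red handle. Origin on its axis 90 mm up, own x points to the relaxed handle. Turns clockwise seen from above against a steady drag of about 2 N at the handle and stays where it is left; 2 to 3 turns remain before a rigid stop at a hub angle that nobody knows beforehand.
- near_rim (a point): Point on the platter's top edge on the stand's -x side. The crank raises it through a self-locking double worm, by only about 1.6 mm per crank turn: 100 mm above the counter when level, about 105.6 mm at one full division, where the crank meets its stop. Far too slow to show where the handle will stop.
- flex (a joint): Bend of the crank's sprung arm against the hub, rad: 0 relaxed, growing as the handle is pressed on clockwise. At the handle it gives 1 mm for every 3 N (0.00878 rad per N). Bending past 0.22 rad (25 N at the handle) counts as forcing.

How it is judged:
By the outcome, as a careful person would: the job done as asked, in the order asked, and still so for the second after the job is handed in, with the robot touching nothing.
It also fails if it takes over 72 s, if anything falls off the work surface, if the arm or the gripper's body presses on something with over 40 N, if the wrist force passes 120 N, or if a joint passes its speed limit or range.

### The arm

A 6-joint arm with a two-finger parallel gripper is mounted at the origin on the work surface. World frame = base frame: x ahead of the robot, y to its left, z up, the work surface at z = 0. Lengths are in mm, angles in rad, forces in N, time in s.
With the tool pointing down it reaches from about 275 to 750 mm from the base axis. Payload 10.2 kg.
Tool frame: the origin (TCP) lies on the front face of the gripper's body, between the roots of the fingers; the fingertips stand 73 mm ahead of it and the grasp point (between the pads) lies 54 mm ahead of it; z points along the fingers, y is the line along which they close (so a half turn about z gives the same grasp; the last joint's range is limited). The gripper opens to 85 mm and grips with 20 to 120 N. Pads are 22 mm wide; open, the fingers measure 114 mm over their backs; the gripper's body (76 mm by 85 mm) begins 54 mm behind the grasp point. The pads swing forward as they close: fully open they stand 13 mm farther back than shut.
Start: joints at [0.93, 0.313, 1.498, -0, 1.331, -0.223], TCP at [213.032, 479.843, 303.894] pointing down, gripper open.
Joint ranges: [-2.94, 2.94], [-0.97, 2.17], [0.19, 2.56], [-1.23, 4.37], [0.02, 3.11], [-2.88, 2.88]. Speed limits (rad/s): [2.39, 2.39, 3.01, 3.14, 3.14, 3.14].

### API

Orientations are given as a unit quaternion [w, x, y, z].
In Python, from rig import * gives the robot as it stands.
- The arm moves only by the tool step_arm, never from a script. Its argument "plan" is a list of rows, each an object with "offset": the shift along the tool's x, y, z in cm, a list of three; "rot": the turn, a rotation vector about the tool's x, y, z in degrees, a list of three; "gripper": the finger opening in cm, from 0 to 8.54. In form: [{"offset": [x, y, z], "rot": [wx, wy, wz], "gripper": gripper}, ...]. A call has 1 to 12 rows; each row is the pose to reach, as a shift and turn from the pose commanded when the call began, along the tool's axes at that moment; what a row does not reach only later rows make up. A row lasts 1/10 s, in which the tool goes at most 50 mm and 8.59 degrees, less where a joint would pass 70% of its speed; a pose out of reach is approached as far as the arm can. A call with a gripper value outside its range is refused whole. The fingers move at their own pace and stop on an object; "squeeze" is the grip in N (left out, the last holds). Time passes only in rows, so rows that repeat a pose let the fingers close. It gives the time, the measured TCP pose, the force, the opening and the grip force at its end, in the units of the state.
- sense(): the state, without advancing time (a new reading comes with each control period).
- capture(name): name is "scene" or "top" or "wrist"; returns a dict with "color" (420x560x3 uint8, red, green, blue), "depth" (420x560 float32, mm along the optical axis (not along the pixel's ray), 0 where there is no reading), "vertical_fov" (degrees; the focal length in pixels is half the picture's height over the tangent of half this angle, whatever the lens; pixels are square), "cx", "cy" (the principal point, pixels), "rvec" (rotation vector, rad) and "tvec" (3), from world to camera coordinates, as OpenCV has them; the wrist camera has in their place "mount" (4x4, takes a point from camera to tool coordinates, whose origin is the TCP and whose axes are the flange's). Camera axes: x right, y down, z forward; pixel columns grow to the right and rows downward; lengths in mm; the calibration is good to about 2 mm. The wrist camera is an equidistant fisheye: a pixel r from the principal point sees the ray r / f radians off the axis. A picture is of the moment at which its call begins: read the wrist's pose just before it.
- finish_job(): hands the job in; it is judged then, once.
The state is a dict: "time_s": time; "joints": joint angles; "dq": joint speeds; "tau": joint torques, N m; "eef_pos": TCP position; "ee_rot": TCP orientation; "force": force on the tool from outside, world axes, zero at the start; "wrist_torque": the same for the moment, N m; "grip_width": opening from 0.0 (shut) to 1.0 (fully open); "grip_force": force on a finger pad.
Only numpy, scipy, OpenCV 4.12 (cv2) and the standard library are available. Lean on these libraries where they do the work, as an engineer would, in place of code of your own. Each camera call takes 0.05 s, during which the arm holds its last target. There are 200 camera calls.

## Working session

There is one attempt and no reset: what is moved stays moved. The work goes in short steps, Python scripts to look and compute and a tool call to move; the robot and the scene stay as the last step left them, time stands still between calls to the robot, and variables do not carry over. Pictures are saved under pics/ and viewed, at most 10 in all, crops included, and the job is handed in when it is done.

Besides the shell and the picture viewer there is one more tool, called after "Call:" by a JSON object that holds its "op" and its "data", one argument or row to a line. step_arm: Moves the arm, as the interface text tells. Its arguments: {"type":"object","properties":{"plan":{"type":"array"},"squeeze":{"type":"number"}},"required":["plan"]}

```bash
mkdir -p pics; ls; cat > h.py <<'E'
from rig import *
import numpy as np, cv2
def cloud(c):
    d=c["depth"]; h,w=d.shape; f=h/2/np.tan(np.radians(c["vertical_fov"])/2)
    v,u=np.mgrid[:h,:w]
    P=np.stack([(u-c["cx"])/f*d,(v-c["cy"])/f*d,d],-1)
    R=cv2.Rodrigues(np.array(c["rvec"],float))[0]
    W=(P-np.array(c["tvec"]).ravel())@R
    W[d==0]=np.nan
    return W
E
python3 - <<'E'
from h import *
s=sense(); print({k:np.round(v,3) for k,v in s.items()})
for n in("scene","top"):
    c=capture(n); cv2.imwrite(f"pics/{n}.png",c["color"][:,:,::-1]); W=cloud(c); np.save(f"{n}.npy",W)
    hsv=cv2.cvtColor(c["color"],cv2.COLOR_RGB2HSV).astype(int); H,S,V=hsv[...,0],hsv[...,1],hsv[...,2]
    for nm,m in (("red",((H<8)|(H>172))&(S>130)&(V>60)),("blue",(H>100)&(H<130)&(S>130)&(V>60))):
        k,l,st,ce=cv2.connectedComponentsWithStats(m.astype(np.uint8))
        for i in range(1,k):
            if st[i,4]>15:
                p=W[l==i]; print(n,nm,st[i],np.round(np.nanmedian(p,0)),np.round(np.nanmin(p,0)),np.round(np.nanmax(p,0)))
E
```

```text
pics
{'time_s': np.float64(0.0), 'joints': array([ 0.93 ,  0.313,  1.498,  0.   ,  1.331, -0.223]), 'dq': array([ 0.   , -0.002,  0.002, -0.001, -0.002, -0.001]), 'tau': array([ 1.0000e-03, -4.1226e+01, -2.5974e+01, -0.0000e+00,  4.0000e-03,
        0.0000e+00]), 'eef_pos': array([212.913, 479.704, 303.35 ]), 'ee_rot': array([-0.   ,  0.207,  0.978, -0.001]), 'force': array([ 0.262,  0.629, -0.746]), 'wrist_torque': array([ 0.006,  0.02 , -0.004]), 'grip_force': np.float64(0.0), 'grip_width': np.float64(1.004)}
scene red [161  66  11   9  39] [-191.  662.  105.] [-221.  650.   89.] [-170.  672.  121.]
scene red [178  71  11   8  22] [-144.  695.   82.] [-157.  678.   61.] [-132.  729.  102.]
scene red [169  75  16   8  27] [-163.  671.   74.] [-179.  657.   59.] [-137.  702.   86.]
scene red [166  80   9   6  19] [-184.  660.   53.] [-199.  651.   44.] [-165.  678.   71.]
scene red [180  80  11  13  33] [-139.  705.   43.] [-151.  677.   11.] [-132.  726.   55.]
scene red [164  88   7   7  17] [-203.  661.   18.] [-220.  655.    9.] [-187.  667.   30.]
scene red [277 180   7  15  83] [586.  81. 123.] [509.  74.  36.] [593. 210. 141.]
scene blue [259 168   6   7  36] [485. 172.  96.] [476. 164.  86.] [494. 180. 102.]
top red [257 203   7   8  45] [582.  90. 139.] [575.  83. 135.] [591.  97. 143.]
top blue [216 249   9  10  67] [480. 182.  99.] [471. 173.  92.] [491. 192. 104.]
```

View pics/scene.png

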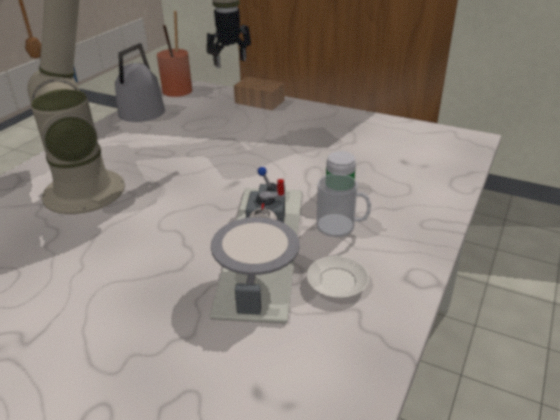

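View pics/top.png

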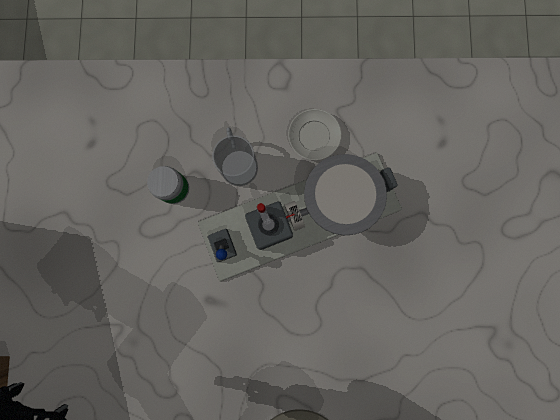

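The overview shows the robot at left, with the stand in front of it. In the top view the handle is at (260,207), the lever ball at (220,254), the gearbox at about (268,225), the platter centre at (345,193) and the jug at (235,160).

```bash
cat >> h.py <<'E'
def platter(W,c=(595,-100),ax=None):
    m=(np.hypot(W[...,0]-c[0],W[...,1]-c[1])<88)&(np.abs(W[...,2]-102)<12)
    p=W[m]; 
    for _ in range(3):
        A=np.c_[p[:,:2]-np.array(c),np.ones(len(p))]; k=np.linalg.lstsq(A,p[:,2],rcond=None)[0]; r=p[:,2]-A@k; p=p[np.abs(r)<2.5*r.std()]
    return k,r.std(),len(p)
E
python3 - <<'E'
from h import *
W=np.load("top.npy"); z=W[...,2]
near=np.hypot(W[...,0]-545,W[...,1]-70)<300
m=near&(z>92)&(z<112)&(W[...,1]<20)
p=W[m][:,:2].astype(np.float32); (cx,cy),r=cv2.minEnclosingCircle(p); print("platter",cx,cy,r,p.mean(0),len(p))
g=near&(np.abs(z-82)<4)&(np.hypot(W[...,0]-545,W[...,1]-75)<75)
k,l,st,ce=cv2.connectedComponentsWithStats(g.astype(np.uint8)); i=1+np.argmax(st[1:,4])
print("gear",cv2.minAreaRect(W[l==i][:,:2].astype(np.float32)),st[i],W[l==i].mean(0))
b=near&(np.abs(z-12)<4); k,l,st,ce=cv2.connectedComponentsWithStats(b.astype(np.uint8))
P=W[b][:,:2]; P=P[np.hypot(P[:,0]-555,P[:,1]-50)<290]
print("base",cv2.minAreaRect(P.astype(np.float32)),len(P))
print("counter",np.nanmedian(z[near&(abs(z)<6)]),np.nanstd(z[near&(abs(z)<6)]))
h=near&(z>92)&(z<103)&(W[...,1]>20)&(W[...,1]<130); print("arm",W[h].mean(0),W[h].min(0),W[h].max(0),h.sum())
for lo,hi,box in ((118,132,(560,760,60,260)),(94,106,(560,760,200,360)),(14,26,(600,800,-120,60))):
    q=(z>lo)&(z<hi)&(W[...,0]>box[0])&(W[...,0]<box[1])&(W[...,1]>box[2])&(W[...,1]<box[3])
    if q.sum()>3: print("obj",cv2.minEnclosingCircle(W[q][:,:2].astype(np.float32)),q.sum())
for n in range(4):
    k,s,N=platter(cloud(capture("top")),(cx,cy)); print(np.round(k,5),s,N)
E
```

```text
platter 608.2962036132812 -85.42314147949219 114.16539001464844 [ 616.50055 -100.57217] 5300
gear ((547.72607421875, 74.051025390625), (88.20616149902344, 88.28800201416016), 21.059528350830078) [245 202  48  47 937] [544.71600596  72.99598817  80.96279866]
base ((627.4003295898438, 56.0146484375), (324.67523193359375, 494.290771484375), 25.278608322143555) 5122
counter -0.7762272016078933 2.0137362221920068
arm [569.84142951  77.24190583  97.42983273] [532.26112734  21.4148161   92.029959  ] [738.67903751 129.92031481 102.94481499] 268
obj ((658.3636474609375, 132.68841552734375), 95.96117401123047) 279
obj ((646.99267578125, 320.5859375), 36.401058197021484) 751
obj ((700.3734741210938, -30.694435119628906), 122.16155242919922) 333
[-1.575000e-02 -8.990000e-03  9.946004e+01] 1.5235161789041094 4147
[-1.518000e-02 -9.490000e-03  9.946229e+01] 1.552321170854265 4120
[-1.53600e-02 -9.41000e-03  9.94289e+01] 1.497730474446858 4135
[-1.590000e-02 -1.019000e-02  9.944928e+01] 1.5143712902850484 4146
```

Call:
{"op": "step_arm", "data": {
  "plan": [
    {"offset": [-49.5, -20.7, 5], "rot": [0, 0, -45.2], "gripper": 4},
    {"offset": [-49.5, -20.7, 5], "rot": [0, 0, -45.2], "gripper": 4},
    {"offset": [-49.5, -20.7, 5], "rot": [0, 0, -45.2], "gripper": 4},
    {"offset": [-49.5, -20.7, 5], "rot": [0, 0, -45.2], "gripper": 4},
    {"offset": [-49.5, -20.7, 5], "rot": [0, 0, -45.2], "gripper": 4},
    {"offset": [-49.5, -20.7, 5], "rot": [0, 0, -45.2], "gripper": 4},
    {"offset": [-49.5, -20.7, 5], "rot": [0, 0, -45.2], "gripper": 4},
    {"offset": [-49.5, -20.7, 5], "rot": [0, 0, -45.2], "gripper": 4},
    {"offset": [-49.5, -20.7, 5], "rot": [0, 0, -45.2], "gripper": 4},
    {"offset": [-49.5, -20.7, 5], "rot": [0, 0, -45.2], "gripper": 4},
    {"offset": [-49.5, -20.7, 5], "rot": [0, 0, -45.2], "gripper": 4},
    {"offset": [-49.5, -20.7, 5], "rot": [0, 0, -45.2], "gripper": 4}
  ]
}}

```text
time_s: 1.5
eef_pos: [583.3, 86.6, 253.0]
ee_rot: [-0.0, -0.183, 0.983, -0.0]
force: [-0.3, 1.3, -0.4]
grip_width: 0.469
grip_force: 0.0
```

```bash
cat >> h.py <<'E'
from scipy.spatial.transform import Rotation as Ro
def wcloud():
    s=sense(); c=capture("wrist"); d=c["depth"]; h,w=d.shape; f=h/2/np.tan(np.radians(c["vertical_fov"])/2)
    v,u=np.mgrid[:h,:w]; x=u-c["cx"]; y=v-c["cy"]; r=np.hypot(x,y)+1e-9; t=r/f; k=np.tan(np.minimum(t,1.5))/r*d
    P=np.stack([x*k,y*k,d,np.ones_like(d)],-1)
    T=(P@np.array(c["mount"]).T)[...,:3]
    q=np.array(s["ee_rot"]); W=T@Ro.from_quat(q,scalar_first=True).as_matrix().T+s["eef_pos"]; W[(d==0)|(t>1.4)]=np.nan
    return s,c,T,W
def hue(c):
    hsv=cv2.cvtColor(c["color"],cv2.COLOR_RGB2HSV).astype(int); H,S,V=hsv[...,0],hsv[...,1],hsv[...,2]
    return ((H<8)|(H>172))&(S>130)&(V>50),(H>100)&(H<130)&(S>120)&(V>50)
E
python3 - <<'E'
from h import *
s,c,T,W=wcloud(); print(s["eef_pos"],s["ee_rot"])
cv2.imwrite("pics/w1.png",c["color"][:,:,::-1])
for n,m in zip("rb",hue(c)):
    k,l,st,ce=cv2.connectedComponentsWithStats(m.astype(np.uint8))
    for i in range(1,k):
        if st[i,4]>30:
            p=W[l==i]; t=p[p[:,2]>np.nanmax(p[:,2])-5]
            print(n,st[i],np.round(np.nanmedian(p,0),1),"top",np.round(np.nanmean(t,0),1),np.round(np.nanmax(t,0)-np.nanmin(t,0),1))
g=(np.abs(W[...,2]-82)<4)&(np.hypot(W[...,0]-547,W[...,1]-74)<75)
print(cv2.minAreaRect(W[g][:,:2].astype(np.float32)),g.sum())
E
```

```text
[583.30977791  86.55746001 253.01835255] [-2.07593389e-04 -1.83068634e-01  9.83100096e-01 -1.80249363e-04]
r [198 165  31   9 162] [565.9  25.8  99. ] top [566.3  24.6  99.3] [ 8.8 18.8  4.2]
r [276 212  29  41 962] [578.3  87.5 137.5] top [581.2  88.5 138.2] [16.7 17.1  5. ]
b [433 124  31  33 791] [481.  176.7  96.5] top [479.8 180.1  98.8] [18.5 19.4  5. ]
((552.2137451171875, 60.57537078857422), (87.69200897216797, 115.6716537475586), 21.802570343017578) 9470
```

View pics/w1.png

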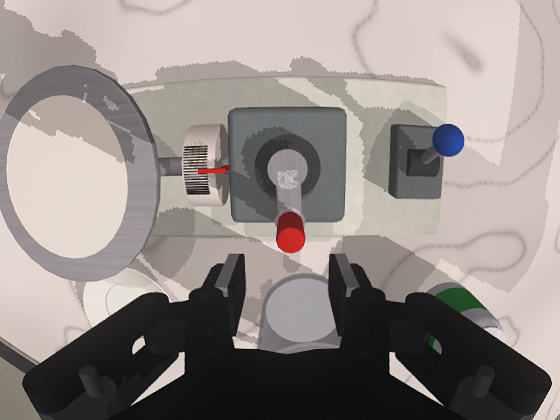

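The wrist view shows the handle at (290,232), pointing along the stand's +x between the open fingers. The gearbox is centred at (288,165) and the ball is at (448,140). The estimates agree to about 1 mm, so I'll descend and grip.

Call:
{"op": "step_arm", "data": {
  "plan": [
    {"offset": [0, 0, 2.5], "rot": [0, 0, 0], "gripper": 4},
    {"offset": [0, 0, 5], "rot": [0, 0, 0], "gripper": 4},
    {"offset": [0, 0, 7.6], "rot": [0, 0, 0], "gripper": 4},
    {"offset": [0, 0, 7.6], "rot": [0, 0, 0], "gripper": 4},
    {"offset": [0, 0, 7.6], "rot": [0, 0, 0], "gripper": 4}
  ]
}}

```text
time_s: 2.05
eef_pos: [581.6, 90.0, 178.6]
ee_rot: [0.0, -0.185, 0.983, -0.0]
force: [-0.9, -0.5, 0.3]
grip_width: 0.466
grip_force: 0.0
```

Call:
{"op": "step_arm", "data": {
  "plan": [
    {"offset": [0, 0, 0.1], "rot": [0, 0, 0], "gripper": 1.2},
    {"offset": [0, 0, 0.1], "rot": [0, 0, 0], "gripper": 1.2},
    {"offset": [0, 0, 0.1], "rot": [0, 0, 0], "gripper": 1.2},
    {"offset": [0, 0, 0.1], "rot": [0, 0, 0], "gripper": 1.2},
    {"offset": [0, 0, 0.1], "rot": [0, 0, 0], "gripper": 1.2},
    {"offset": [0, 0, 0.1], "rot": [0, 0, 0], "gripper": 1.2}
  ],
  "squeeze": 40
}}

```text
time_s: 2.65
eef_pos: [582.1, 89.7, 178.2]
ee_rot: [0.001, -0.184, 0.983, -0.0]
force: [0.8, -1.2, 6.1]
grip_width: 0.199
grip_force: 39.0
```

Call:
{"op": "step_arm", "data": {
  "plan": [
    {"offset": [0.06, -0.99, 0], "rot": [0, 0, 0], "gripper": 1.2},
    {"offset": [0.38, -1.93, 0], "rot": [0, 0, 0], "gripper": 1.2},
    {"offset": [0.92, -2.76, 0], "rot": [0, 0, 0], "gripper": 1.2},
    {"offset": [1.67, -3.42, 0], "rot": [0, 0, 0], "gripper": 1.2},
    {"offset": [2.55, -3.86, 0], "rot": [0, 0, 0], "gripper": 1.2},
    {"offset": [3.53, -4.06, 0], "rot": [0, 0, 0], "gripper": 1.2},
    {"offset": [3.53, -4.06, 0], "rot": [0, 0, 0], "gripper": 1.2},
    {"offset": [3.53, -4.06, 0], "rot": [0, 0, 0], "gripper": 1.2}
  ]
}}

```text
time_s: 3.45
eef_pos: [563.8, 38.8, 178.3]
ee_rot: [0.001, -0.184, 0.983, -0.001]
force: [0.2, -2.3, 6.5]
grip_width: 0.197
grip_force: 39.4
```

Call:
{"op": "step_arm", "data": {
  "plan": [
    {"offset": [1.31, 0.14, 0], "rot": [0, 0, 0], "gripper": 1.2},
    {"offset": [2.5, 0.72, 0], "rot": [0, 0, 0], "gripper": 1.2},
    {"offset": [3.42, 1.67, 0], "rot": [0, 0, 0], "gripper": 1.2},
    {"offset": [3.95, 2.87, 0], "rot": [0, 0, 0], "gripper": 1.2},
    {"offset": [4.04, 4.19, 0], "rot": [0, 0, 0], "gripper": 1.2},
    {"offset": [3.68, 5.46, 0], "rot": [0, 0, 0], "gripper": 1.2},
    {"offset": [2.9, 6.52, 0], "rot": [0, 0, 0], "gripper": 1.2},
    {"offset": [1.81, 7.26, 0], "rot": [0, 0, 0], "gripper": 1.2},
    {"offset": [0.53, 7.58, 0], "rot": [0, 0, 0], "gripper": 1.2},
    {"offset": [-0.78, 7.44, 0], "rot": [0, 0, 0], "gripper": 1.2},
    {"offset": [-1.97, 6.87, 0], "rot": [0, 0, 0], "gripper": 1.2},
    {"offset": [-2.89, 5.92, 0], "rot": [0, 0, 0], "gripper": 1.2}
  ]
}}

```text
time_s: 4.65
eef_pos: [569.3, 105.1, 178.1]
ee_rot: [0.0, -0.185, 0.983, -0.0]
force: [-5.9, -3.8, 7.5]
grip_width: 0.196
grip_force: 40.0
```

```bash
python3 - <<'E'
from h import *
C=(616.5,-100.6); xs=np.array([np.cos(np.radians(21.2)),np.sin(np.radians(21.2))])
def t(W):
    k,s,N=platter(W,C); return -k[:2]@xs*95
W=np.load("top.npy"); print("start",t(W))
c=[capture("top") for _ in range(4)]
print([round(t(cloud(i)),3) for i in c]); s=sense(); print(s["eef_pos"],s["force"],s["time_s"])
E
```

```text
start 1.7334947479106704
[np.float64(3.193), np.float64(3.325), np.float64(3.3), np.float64(3.145)]
[569.59164993 104.5393751  178.17343985] [ 0.32385951 -0.40195851  6.72726111] 4.85
```

Call:
{"op": "step_arm", "data": {
  "plan": [
    {"offset": [-0.54, -1.21, 0], "rot": [0, 0, 0], "gripper": 1.2},
    {"offset": [-0.63, -2.52, 0], "rot": [0, 0, 0], "gripper": 1.2},
    {"offset": [-0.27, -3.79, 0], "rot": [0, 0, 0], "gripper": 1.2},
    {"offset": [0.51, -4.86, 0], "rot": [0, 0, 0], "gripper": 1.2},
    {"offset": [1.6, -5.6, 0], "rot": [0, 0, 0], "gripper": 1.2},
    {"offset": [2.89, -5.92, 0], "rot": [0, 0, 0], "gripper": 1.2},
    {"offset": [4.2, -5.78, 0], "rot": [0, 0, 0], "gripper": 1.2},
    {"offset": [5.38, -5.2, 0], "rot": [0, 0, 0], "gripper": 1.2},
    {"offset": [6.3, -4.25, 0], "rot": [0, 0, 0], "gripper": 1.2},
    {"offset": [6.84, -3.04, 0], "rot": [0, 0, 0], "gripper": 1.2},
    {"offset": [6.93, -1.73, 0], "rot": [0, 0, 0], "gripper": 1.2},
    {"offset": [6.57, -0.46, 0], "rot": [0, 0, 0], "gripper": 1.2}
  ]
}}

```text
time_s: 6.05
eef_pos: [509.5, 76.7, 178.2]
ee_rot: [0.001, -0.184, 0.983, -0.001]
force: [5.7, -4.0, 3.9]
grip_width: 0.195
grip_force: 39.7
```

Call:
{"op": "step_arm", "data": {
  "plan": [
    {"offset": [-0.78, 1.07, 0], "rot": [0, 0, 0], "gripper": 1.2},
    {"offset": [-1.87, 1.81, 0], "rot": [0, 0, 0], "gripper": 1.2},
    {"offset": [-3.15, 2.13, 0], "rot": [0, 0, 0], "gripper": 1.2},
    {"offset": [-4.46, 1.99, 0], "rot": [0, 0, 0], "gripper": 1.2},
    {"offset": [-5.65, 1.41, 0], "rot": [0, 0, 0], "gripper": 1.2},
    {"offset": [-6.57, 0.46, 0], "rot": [0, 0, 0], "gripper": 1.2},
    {"offset": [-6.89, -0.12, 0], "rot": [0, 0, 0], "gripper": 1.2},
    {"offset": [-6.89, -0.12, 0], "rot": [0, 0, 0], "gripper": 1.2},
    {"offset": [-6.89, -0.12, 0], "rot": [0, 0, 0], "gripper": 1.2}
  ]
}}

```text
time_s: 6.95
eef_pos: [574.5, 100.4, 178.2]
ee_rot: [0.001, -0.184, 0.983, -0.0]
force: [0.1, -0.3, 6.7]
grip_width: 0.193
grip_force: 40.2
```

```bash
python3 - <<'E'
from h import *
C=(616.5,-100.6); xs=np.array([np.cos(np.radians(21.2)),np.sin(np.radians(21.2))])
def t(W):
    k,s,N=platter(W,C); return -k[:2]@xs*95
c=[capture("top") for _ in range(6)]
v=[t(cloud(i)) for i in c]; print(np.mean(v),np.std(v)); s=sense(); print(s["eef_pos"],s["force"],s["time_s"])
E
```

```text
4.922378838790615 0.028185980360528114
[574.39588985 100.52598396 178.17376707] [ 1.0335889  -0.88539872  6.63265483] 7.25
```

Call:
{"op": "step_arm", "data": {
  "plan": [
    {"offset": [-0.27, -0.89, 0], "rot": [0, 0, 0], "gripper": 1.2},
    {"offset": [-0.31, -1.88, 0], "rot": [0, 0, 0], "gripper": 1.2},
    {"offset": [-0.31, -1.88, 0], "rot": [0, 0, 0], "gripper": 1.2},
    {"offset": [-0.31, -1.88, 0], "rot": [0, 0, 0], "gripper": 1.2}
  ]
}}

```text
time_s: 7.65
eef_pos: [584.2, 84.0, 178.2]
ee_rot: [0.001, -0.184, 0.983, -0.0]
force: [1.3, -0.0, 6.5]
grip_width: 0.2
grip_force: 40.2
```

Call:
{"op": "step_arm", "data": {
  "plan": [
    {"offset": [0.06, -0.35, 0], "rot": [0, 0, 0], "gripper": 1.2},
    {"offset": [0.12, -0.65, 0], "rot": [0, 0, 0], "gripper": 1.2},
    {"offset": [0.12, -0.65, 0], "rot": [0, 0, 0], "gripper": 1.2},
    {"offset": [0.12, -0.65, 0], "rot": [0, 0, 0], "gripper": 1.2}
  ]
}}

```text
time_s: 8.05
eef_pos: [585.4, 77.9, 178.2]
ee_rot: [0.002, -0.184, 0.983, -0.0]
force: [1.6, 1.3, 7.0]
grip_width: 0.201
grip_force: 40.1
```

Call:
{"op": "step_arm", "data": {
  "plan": [
    {"offset": [0.11, -0.31, 0], "rot": [0, 0, 0], "gripper": 1.2},
    {"offset": [0.23, -0.62, 0], "rot": [0, 0, 0], "gripper": 1.2},
    {"offset": [0.23, -0.62, 0], "rot": [0, 0, 0], "gripper": 1.2},
    {"offset": [0.23, -0.62, 0], "rot": [0, 0, 0], "gripper": 1.2}
  ]
}}

```text
time_s: 8.45
eef_pos: [585.6, 71.2, 178.3]
ee_rot: [0.002, -0.184, 0.983, -0.0]
force: [1.7, 0.8, 6.1]
grip_width: 0.201
grip_force: 40.1
```

Call:
{"op": "step_arm", "data": {
  "plan": [
    {"offset": [0.16, -0.29, 0], "rot": [0, 0, 0], "gripper": 1.2},
    {"offset": [0.33, -0.57, 0], "rot": [0, 0, 0], "gripper": 1.2},
    {"offset": [0.33, -0.57, 0], "rot": [0, 0, 0], "gripper": 1.2},
    {"offset": [0.33, -0.57, 0], "rot": [0, 0, 0], "gripper": 1.2}
  ]
}}

```text
time_s: 8.85
eef_pos: [584.7, 64.6, 178.3]
ee_rot: [0.002, -0.184, 0.983, -0.0]
force: [2.1, 0.9, 6.4]
grip_width: 0.196
grip_force: 40.1
```

Call:
{"op": "step_arm", "data": {
  "plan": [
    {"offset": [0.21, -0.26, 0], "rot": [0, 0, 0], "gripper": 1.2},
    {"offset": [0.43, -0.51, 0], "rot": [0, 0, 0], "gripper": 1.2},
    {"offset": [0.43, -0.51, 0], "rot": [0, 0, 0], "gripper": 1.2},
    {"offset": [0.43, -0.51, 0], "rot": [0, 0, 0], "gripper": 1.2}
  ]
}}

```text
time_s: 9.25
eef_pos: [582.6, 58.2, 178.3]
ee_rot: [0.002, -0.184, 0.983, -0.0]
force: [3.3, 0.8, 6.0]
grip_width: 0.196
grip_force: 40.1
```

Call:
{"op": "step_arm", "data": {
  "plan": [
    {"offset": [0.25, -0.22, 0], "rot": [0, 0, 0], "gripper": 1.2},
    {"offset": [0.51, -0.43, 0], "rot": [0, 0, 0], "gripper": 1.2},
    {"offset": [0.51, -0.43, 0], "rot": [0, 0, 0], "gripper": 1.2},
    {"offset": [0.51, -0.43, 0], "rot": [0, 0, 0], "gripper": 1.2}
  ]
}}

```text
time_s: 9.65
eef_pos: [579.4, 52.3, 178.3]
ee_rot: [0.002, -0.184, 0.983, -0.0]
force: [2.3, -0.2, 6.5]
grip_width: 0.198
grip_force: 40.1
```

Call:
{"op": "step_arm", "data": {
  "plan": [
    {"offset": [0.28, -0.17, 0], "rot": [0, 0, 0], "gripper": 1.2},
    {"offset": [0.57, -0.33, 0], "rot": [0, 0, 0], "gripper": 1.2},
    {"offset": [0.57, -0.33, 0], "rot": [0, 0, 0], "gripper": 1.2},
    {"offset": [0.57, -0.33, 0], "rot": [0, 0, 0], "gripper": 1.2}
  ]
}}

```text
time_s: 10.05
eef_pos: [575.3, 47.1, 178.3]
ee_rot: [0.002, -0.184, 0.983, -0.0]
force: [2.0, -0.2, 7.3]
grip_width: 0.199
grip_force: 40.1
```

Call:
{"op": "step_arm", "data": {
  "plan": [
    {"offset": [0.31, -0.12, 0], "rot": [0, 0, 0], "gripper": 1.2},
    {"offset": [0.62, -0.23, 0], "rot": [0, 0, 0], "gripper": 1.2},
    {"offset": [0.62, -0.23, 0], "rot": [0, 0, 0], "gripper": 1.2},
    {"offset": [0.62, -0.23, 0], "rot": [0, 0, 0], "gripper": 1.2}
  ]
}}

```text
time_s: 10.45
eef_pos: [570.3, 42.7, 178.3]
ee_rot: [0.002, -0.184, 0.983, -0.0]
force: [1.6, -1.1, 7.0]
grip_width: 0.201
grip_force: 40.1
```

Call:
{"op": "step_arm", "data": {
  "plan": [
    {"offset": [0.32, -0.06, 0], "rot": [0, 0, 0], "gripper": 1.2},
    {"offset": [0.65, -0.12, 0], "rot": [0, 0, 0], "gripper": 1.2},
    {"offset": [0.65, -0.12, 0], "rot": [0, 0, 0], "gripper": 1.2},
    {"offset": [0.65, -0.12, 0], "rot": [0, 0, 0], "gripper": 1.2}
  ]
}}

```text
time_s: 10.85
eef_pos: [564.6, 39.2, 178.3]
ee_rot: [0.002, -0.184, 0.983, -0.0]
force: [1.1, -1.4, 6.6]
grip_width: 0.195
grip_force: 40.1
```

Call:
{"op": "step_arm", "data": {
  "plan": [
    {"offset": [0.33, -0.02, 0], "rot": [0, 0, 0], "gripper": 1.2},
    {"offset": [0.66, 0, 0], "rot": [0, 0, 0], "gripper": 1.2},
    {"offset": [0.66, 0, 0], "rot": [0, 0, 0], "gripper": 1.2},
    {"offset": [0.66, 0, 0], "rot": [0, 0, 0], "gripper": 1.2}
  ]
}}

```text
time_s: 11.25
eef_pos: [558.5, 36.8, 178.3]
ee_rot: [0.002, -0.184, 0.983, -0.001]
force: [1.4, -1.3, 7.5]
grip_width: 0.199
grip_force: 40.1
```

Call:
{"op": "step_arm", "data": {
  "plan": [
    {"offset": [0.33, 0.05, 0], "rot": [0, 0, 0], "gripper": 1.2},
    {"offset": [0.65, 0.12, 0], "rot": [0, 0, 0], "gripper": 1.2},
    {"offset": [0.65, 0.12, 0], "rot": [0, 0, 0], "gripper": 1.2},
    {"offset": [0.65, 0.12, 0], "rot": [0, 0, 0], "gripper": 1.2}
  ]
}}

```text
time_s: 11.65
eef_pos: [552.0, 35.5, 178.3]
ee_rot: [0.002, -0.184, 0.983, -0.001]
force: [2.1, -1.6, 7.0]
grip_width: 0.197
grip_force: 40.2
```

Call:
{"op": "step_arm", "data": {
  "plan": [
    {"offset": [0.31, 0.1, 0], "rot": [0, 0, 0], "gripper": 1.2},
    {"offset": [0.62, 0.23, 0], "rot": [0, 0, 0], "gripper": 1.2},
    {"offset": [0.62, 0.23, 0], "rot": [0, 0, 0], "gripper": 1.2},
    {"offset": [0.62, 0.23, 0], "rot": [0, 0, 0], "gripper": 1.2}
  ]
}}

```text
time_s: 12.05
eef_pos: [545.3, 35.3, 178.3]
ee_rot: [0.002, -0.184, 0.983, -0.001]
force: [1.9, -3.0, 7.0]
grip_width: 0.2
grip_force: 40.2
```

Call:
{"op": "step_arm", "data": {
  "plan": [
    {"offset": [0.28, 0.15, 0], "rot": [0, 0, 0], "gripper": 1.2},
    {"offset": [0.57, 0.33, 0], "rot": [0, 0, 0], "gripper": 1.2},
    {"offset": [0.57, 0.33, 0], "rot": [0, 0, 0], "gripper": 1.2},
    {"offset": [0.57, 0.33, 0], "rot": [0, 0, 0], "gripper": 1.2}
  ]
}}

```text
time_s: 12.45
eef_pos: [538.8, 36.3, 178.3]
ee_rot: [0.001, -0.184, 0.983, -0.001]
force: [0.5, -2.4, 7.2]
grip_width: 0.193
grip_force: 40.2
```

Call:
{"op": "step_arm", "data": {
  "plan": [
    {"offset": [0.25, 0.2, 0], "rot": [0, 0, 0], "gripper": 1.2},
    {"offset": [0.51, 0.43, 0], "rot": [0, 0, 0], "gripper": 1.2},
    {"offset": [0.51, 0.43, 0], "rot": [0, 0, 0], "gripper": 1.2},
    {"offset": [0.51, 0.43, 0], "rot": [0, 0, 0], "gripper": 1.2}
  ]
}}

```text
time_s: 12.85
eef_pos: [533.4, 38.0, 178.4]
ee_rot: [0.003, -0.184, 0.983, -0.002]
force: [7.2, -4.4, 3.4]
grip_width: 0.2
grip_force: 39.7
```

Resistance has risen to about 8 N, so this looks like the stop. I'll ease on a little more.

Call:
{"op": "step_arm", "data": {
  "plan": [
    {"offset": [0.11, 0.13, 0], "rot": [0, 0, 0], "gripper": 1.2},
    {"offset": [0.11, 0.13, 0], "rot": [0, 0, 0], "gripper": 1.2},
    {"offset": [0.11, 0.13, 0], "rot": [0, 0, 0], "gripper": 1.2}
  ]
}}

```text
time_s: 13.15
eef_pos: [532.4, 38.5, 178.5]
ee_rot: [0.004, -0.184, 0.983, -0.002]
force: [8.6, -5.6, 1.6]
grip_width: 0.199
grip_force: 39.6
```

Call:
{"op": "step_arm", "data": {
  "plan": [
    {"offset": [0.11, 0.13, 0], "rot": [0, 0, 0], "gripper": 1.2},
    {"offset": [0.11, 0.13, 0], "rot": [0, 0, 0], "gripper": 1.2},
    {"offset": [0.11, 0.13, 0], "rot": [0, 0, 0], "gripper": 1.2}
  ]
}}

```text
time_s: 13.45
eef_pos: [531.2, 39.0, 178.6]
ee_rot: [0.004, -0.184, 0.983, -0.002]
force: [11.5, -7.1, 1.4]
grip_width: 0.196
grip_force: 39.5
```

```bash
python3 - <<'E'
from h import *
C=(616.5,-100.6); xs=np.array([np.cos(np.radians(21.2)),np.sin(np.radians(21.2))])
v=[];F=[]
for _ in range(4):
    c=capture("top"); k,s,N=platter(cloud(c),C); v.append(-k[:2]@xs*95); s=sense(); F.append(s["force"])
print(np.mean(v),np.round(F,1),s["eef_pos"],s["time_s"])
E
```

```text
5.630384917592902 [[11.3 -8.   0.8]
 [10.8 -8.4  1.3]
 [11.2 -8.1 -0.7]
 [11.2 -7.3  1.3]] [531.27097336  39.00574298 178.56040723] 13.65
```

The platter's rise reads 5.63 mm, which is one full division, so this is the stop. The press is about 13.4 N; I'll ease it slightly and hold.

Call:
{"op": "step_arm", "data": {
  "plan": [
    {"offset": [-0.04, -0.04, 0], "rot": [0, 0, 0], "gripper": 1.2},
    {"offset": [-0.04, -0.04, 0], "rot": [0, 0, 0], "gripper": 1.2},
    {"offset": [-0.04, -0.04, 0], "rot": [0, 0, 0], "gripper": 1.2},
    {"offset": [-0.04, -0.04, 0], "rot": [0, 0, 0], "gripper": 1.2},
    {"offset": [-0.04, -0.04, 0], "rot": [0, 0, 0], "gripper": 1.2},
    {"offset": [-0.04, -0.04, 0], "rot": [0, 0, 0], "gripper": 1.2},
    {"offset": [-0.04, -0.04, 0], "rot": [0, 0, 0], "gripper": 1.2},
    {"offset": [-0.04, -0.04, 0], "rot": [0, 0, 0], "gripper": 1.2},
    {"offset": [-0.04, -0.04, 0], "rot": [0, 0, 0], "gripper": 1.2},
    {"offset": [-0.04, -0.04, 0], "rot": [0, 0, 0], "gripper": 1.2},
    {"offset": [-0.04, -0.04, 0], "rot": [0, 0, 0], "gripper": 1.2},
    {"offset": [-0.04, -0.04, 0], "rot": [0, 0, 0], "gripper": 1.2}
  ]
}}

```text
time_s: 14.85
eef_pos: [531.7, 38.9, 178.5]
ee_rot: [0.004, -0.184, 0.983, -0.002]
force: [10.7, -7.4, 1.8]
grip_width: 0.198
grip_force: 39.5
```

Call:
{"op": "step_arm", "data": {
  "plan": [
    {"offset": [0, 0, 0], "rot": [0, 0, 0], "gripper": 1.2},
    {"offset": [0, 0, 0], "rot": [0, 0, 0], "gripper": 1.2},
    {"offset": [0, 0, 0], "rot": [0, 0, 0], "gripper": 1.2},
    {"offset": [0, 0, 0], "rot": [0, 0, 0], "gripper": 1.2},
    {"offset": [0, 0, 0], "rot": [0, 0, 0], "gripper": 1.2},
    {"offset": [0, 0, 0], "rot": [0, 0, 0], "gripper": 1.2},
    {"offset": [0, 0, 0], "rot": [0, 0, 0], "gripper": 1.2},
    {"offset": [0, 0, 0], "rot": [0, 0, 0], "gripper": 1.2},
    {"offset": [0, 0, 0], "rot": [0, 0, 0], "gripper": 1.2},
    {"offset": [0, 0, 0], "rot": [0, 0, 0], "gripper": 1.2},
    {"offset": [0, 0, 0], "rot": [0, 0, 0], "gripper": 1.2},
    {"offset": [0, 0, 0], "rot": [0, 0, 0], "gripper": 1.2}
  ]
}}

```text
time_s: 16.05
eef_pos: [531.6, 38.9, 178.5]
ee_rot: [0.004, -0.184, 0.983, -0.002]
force: [10.4, -7.7, 1.9]
grip_width: 0.198
grip_force: 39.5
```

Call:
{"op": "step_arm", "data": {
  "plan": [
    {"offset": [-0.14, -0.15, 0], "rot": [0, 0, 0], "gripper": 1.2},
    {"offset": [-0.28, -0.3, 0], "rot": [0, 0, 0], "gripper": 1.2},
    {"offset": [-0.28, -0.3, 0], "rot": [0, 0, 0], "gripper": 1.2},
    {"offset": [-0.28, -0.3, 0], "rot": [0, 0, 0], "gripper": 4},
    {"offset": [-0.28, -0.3, 0], "rot": [0, 0, 0], "gripper": 4},
    {"offset": [-0.28, -0.3, 0], "rot": [0, 0, 0], "gripper": 4},
    {"offset": [-0.28, -0.3, 0], "rot": [0, 0, 0], "gripper": 4},
    {"offset": [-0.28, -0.3, -1], "rot": [0, 0, 0], "gripper": 4},
    {"offset": [-0.28, -0.3, -4], "rot": [0, 0, 0], "gripper": 4},
    {"offset": [-0.28, -0.3, -8], "rot": [0, 0, 0], "gripper": 4},
    {"offset": [-0.28, -0.3, -8], "rot": [0, 0, 0], "gripper": 4},
    {"offset": [-0.28, -0.3, -8], "rot": [0, 0, 0], "gripper": 4}
  ]
}}

```text
time_s: 17.25
eef_pos: [533.0, 38.5, 257.9]
ee_rot: [0.001, -0.185, 0.983, -0.0]
force: [-1.2, 0.0, -0.1]
grip_width: 0.465
grip_force: 0.0
```

```bash
python3 - <<'E'
from h import *
s,c,T,W=wcloud(); print(s["eef_pos"],s["ee_rot"],s["force"])
cv2.imwrite("pics/w2.png",c["color"][:,:,::-1])
for n,m in zip("rb",hue(c)):
    k,l,st,ce=cv2.connectedComponentsWithStats(m.astype(np.uint8))
    for i in range(1,k):
        if st[i,4]>80:
            p=W[l==i]; t=p[p[:,2]>np.nanmax(p[:,2])-5]
            print(n,st[i],"top",np.round(np.nanmean(t,0),1),np.round(np.nanmax(t,0)-np.nanmin(t,0),1),np.round(np.nanmin(p,0),1),np.round(np.nanmax(p,0),1))
E
```

```text
[533.04604628  38.49016532 257.8751806 ] [ 8.64423149e-04 -1.84527415e-01  9.82826946e-01 -2.81261092e-04] [-1.21675738e+00  2.86626855e-04 -1.15669428e-01]
r [268 213  29  42 935] top [535.3  36.8 138.1] [16.7 17.3  5. ] [527.2  28.5  78.5] [566.1  53.  140.2]
r [239 243  28  13 170] top [565.9  24.7  99. ] [ 8.9 18.7  4.9] [561.6  14.6  44.2] [580.7  33.5 101.4]
b [452 203  28  30 655] top [479.2 179.3  98.9] [17.9 17.1  5. ] [467.  167.8  -3.4] [491.6 260.6 102. ]
```

View pics/w2.png

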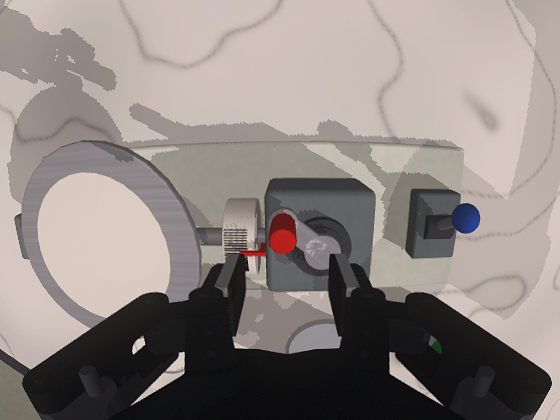

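The handle (283,232) is free and resting at the stop, and the ball is still on the open side at (466,218). Next I'll close the fingers and come down on the ball's −x side.

Call:
{"op": "step_arm", "data": {
  "plan": [
    {"offset": [4.2, 15.1, 0], "rot": [0, 0, 0], "gripper": 0},
    {"offset": [4.2, 15.1, 0], "rot": [0, 0, 0], "gripper": 0},
    {"offset": [4.2, 15.1, 0], "rot": [0, 0, 0], "gripper": 0},
    {"offset": [4.2, 15.1, 0], "rot": [0, 0, 0], "gripper": 0},
    {"offset": [4.2, 15.1, 0], "rot": [0, 0, 0], "gripper": 0},
    {"offset": [4.2, 15.1, 4], "rot": [0, 0, 0], "gripper": 0},
    {"offset": [4.2, 15.1, 8], "rot": [0, 0, 0], "gripper": 0},
    {"offset": [4.2, 15.1, 10.5], "rot": [0, 0, 0], "gripper": 0},
    {"offset": [4.2, 15.1, 10.5], "rot": [0, 0, 0], "gripper": 0},
    {"offset": [4.2, 15.1, 10.5], "rot": [0, 0, 0], "gripper": 0}
  ]
}}

```text
time_s: 18.3
eef_pos: [439.9, 163.2, 152.2]
ee_rot: [-0.0, -0.184, 0.983, -0.0]
force: [0.0, 0.4, 0.7]
grip_width: 0.001
grip_force: 0.0
```

Call:
{"op": "step_arm", "data": {
  "plan": [
    {"offset": [-1, 0, 0], "rot": [0, 0, 0], "gripper": 0},
    {"offset": [-2, 0, 0], "rot": [0, 0, 0], "gripper": 0},
    {"offset": [-2.7, 0, 0], "rot": [0, 0, 0], "gripper": 0},
    {"offset": [-3.4, 0, 0], "rot": [0, 0, 0], "gripper": 0},
    {"offset": [-4.1, 0, 0], "rot": [0, 0, 0], "gripper": 0},
    {"offset": [-4.8, 0, 0], "rot": [0, 0, 0], "gripper": 0},
    {"offset": [-5.5, 0, 0], "rot": [0, 0, 0], "gripper": 0},
    {"offset": [-6.1, 0, 0], "rot": [0, 0, 0], "gripper": 0},
    {"offset": [-6.5, 0, 0], "rot": [0, 0, 0], "gripper": 0},
    {"offset": [-6.5, 0, 0], "rot": [0, 0, 0], "gripper": 0}
  ]
}}

```text
time_s: 19.3
eef_pos: [500.1, 187.6, 151.7]
ee_rot: [0.0, -0.184, 0.983, 0.0]
force: [-0.4, 0.8, -0.0]
grip_width: -0.0
grip_force: 0.0
```

```bash
python3 - <<'E'
from h import *
s,c,T,W=wcloud(); print(s["eef_pos"],s["force"])
cv2.imwrite("pics/w3.png",c["color"][:,:,::-1])
m=hue(c)[1]; p=W[m]; p=p[(p[:,2]>60)]
r=p[:,:2]-[547.6,73.9]; a=np.radians(21.2); print("xs",np.percentile(r@[np.cos(a),np.sin(a)],[2,50,98]),"ys",np.percentile(r@[-np.sin(a),np.cos(a)],[2,50,98]),"z",np.percentile(p[:,2],[2,98]))
E
```

```text
[500.08015374 187.60791725 151.7496594 ] [-0.42010094  0.80663955 -0.01270254]
xs [18.45372163 23.41540972 30.54416718] ys [121.18441373 123.92852955 126.22479933] z [ 97.07431409 102.2806304 ]
```

View pics/w3.png

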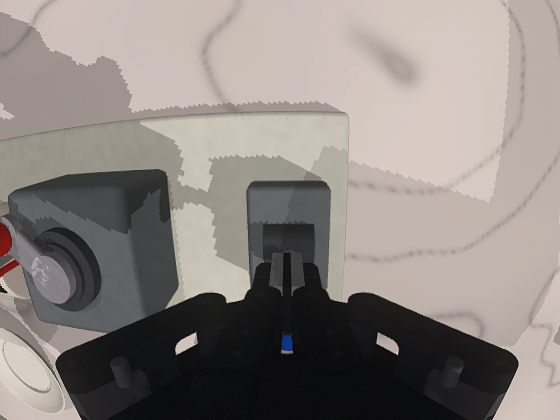

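The ball, partly seen at (287,343) behind the fingers, is being pushed over in front of them. I'll push on to the stop.

Call:
{"op": "step_arm", "data": {
  "plan": [
    {"offset": [-0.4, 0, 0], "rot": [0, 0, 0], "gripper": 0},
    {"offset": [-0.6, 0, 0], "rot": [0, 0, 0], "gripper": 0},
    {"offset": [-0.6, 0, 0], "rot": [0, 0, 0], "gripper": 0}
  ]
}}

```text
time_s: 19.65
eef_pos: [505.5, 189.7, 151.9]
ee_rot: [0.0, -0.184, 0.983, 0.0]
force: [-0.7, 0.0, -0.1]
grip_width: -0.001
grip_force: 0.1
```

Call:
{"op": "step_arm", "data": {
  "plan": [
    {"offset": [-0.2, 0, 0], "rot": [0, 0, 0], "gripper": 0},
    {"offset": [-0.4, 0, 0], "rot": [0, 0, 0], "gripper": 0},
    {"offset": [-0.4, 0, 0], "rot": [0, 0, 0], "gripper": 0}
  ]
}}

```text
time_s: 19.95
eef_pos: [507.2, 190.5, 151.6]
ee_rot: [-0.004, -0.185, 0.983, -0.001]
force: [-12.4, -6.7, 7.5]
grip_width: 0.002
grip_force: 7.3
```

The lever is firmly on its stop, so I'll back off and rise clear.

Call:
{"op": "step_arm", "data": {
  "plan": [
    {"offset": [1.5, 0, 0], "rot": [0, 0, 0], "gripper": 0},
    {"offset": [4, 0, 0], "rot": [0, 0, 0], "gripper": 0},
    {"offset": [6, 0, -1], "rot": [0, 0, 0], "gripper": 0},
    {"offset": [6, 0, -5], "rot": [0, 0, 0], "gripper": 0},
    {"offset": [6, 0, -9], "rot": [0, 0, 0], "gripper": 0},
    {"offset": [6, 0, -12], "rot": [0, 0, 0], "gripper": 0},
    {"offset": [6, 0, -12], "rot": [0, 0, 0], "gripper": 0},
    {"offset": [6, 0, -12], "rot": [0, 0, 0], "gripper": 0}
  ]
}}

```text
time_s: 20.75
eef_pos: [453.1, 169.4, 272.0]
ee_rot: [0.001, -0.184, 0.983, -0.0]
force: [0.1, -0.8, -0.8]
grip_width: -0.002
grip_force: 0.0
```

```bash
python3 - <<'E'
from h import *
s,c,T,W=wcloud(); print(s["eef_pos"],s["force"],s["time_s"])
a=np.radians(21.2); m=hue(c)[1]; p=W[m]; p=p[p[:,2]>70]; r=p[:,:2]-[547.6,73.9]
print("xs",np.percentile(r@[np.cos(a),np.sin(a)],[2,50,98]),"ys",np.percentile(r@[-np.sin(a),np.cos(a)],[2,50,98]),"z",np.percentile(p[:,2],[2,98]),len(p))
xs=np.array([np.cos(a),np.sin(a)]); v=[]
for _ in range(4):
    c=capture("top"); k,_,N=platter(cloud(c),(616.5,-100.6)); v.append(-k[:2]@xs*95)
print(np.mean(v)); cv2.imwrite("pics/end.png",c["color"][:,:,::-1])
p=cloud(c)[hue(c)[0]]; p=p[p[:,2]>110]; print("handle",p.mean(0))
E
```

```text
[453.14166863 169.39859862 272.03794238] [ 0.09019823 -0.76680769 -0.8032255 ] 20.75Traceback (most recent call last):
  File "<stdin>", line 4, in <module>
    return _quantile_unchecked(
        a, q, axis, out, overwrite_input, method, keepdims, weights)
    return _ureduce(a,
                    func=_quantile_ureduce_func,
    ...<5 lines>...
                    overwrite_input=overwrite_input,
                    method=method)
    r = func(a, **kwargs)
    result = _quantile(arr,
                       quantiles=q,
    ...<2 lines>...
                       out=out,
                       weights=wgt)
    slices_having_nans = np.isnan(arr[-1, ...])
                                  ~~~^^^^^^^^^
IndexError: index -1 is out of bounds for axis 0 with size 0
```

The ball is hidden behind the gripper. I'll move the hand aside and look from above.

Call:
{"op": "step_arm", "data": {
  "plan": [
    {"offset": [2, 5, -2], "rot": [0, 0, 0], "gripper": 0},
    {"offset": [4, 10, -4], "rot": [0, 0, 0], "gripper": 0},
    {"offset": [4, 15, -4], "rot": [0, 0, 0], "gripper": 0},
    {"offset": [4, 18, -4], "rot": [0, 0, 0], "gripper": 0},
    {"offset": [4, 18, -4], "rot": [0, 0, 0], "gripper": 0},
    {"offset": [4, 18, -4], "rot": [0, 0, 0], "gripper": 0}
  ]
}}

```text
time_s: 21.4
eef_pos: [350.0, 323.0, 310.6]
ee_rot: [-0.001, -0.185, 0.983, -0.0]
force: [0.5, -0.7, 0.1]
grip_width: 0.004
grip_force: 0.0
```

```bash
python3 - <<'E'
from h import *
a=np.radians(21.2); xs=np.array([np.cos(a),np.sin(a)]); v=[]
for _ in range(4):
    c=capture("top"); W=cloud(c); k,_,N=platter(W,(616.5,-100.6)); v.append(-k[:2]@xs*95)
print(np.mean(v)); cv2.imwrite("pics/end.png",c["color"][:,:,::-1])
R,B=hue(c); p=W[R]; p=p[p[:,2]>110]; print("handle",p.mean(0))
for n in("top","scene"):
    if n=="scene": c=capture(n); W=cloud(c); B=hue(c)[1]
    p=W[B]; p=p[(p[:,2]>70)&(np.hypot(p[:,0]-500,p[:,1]-190)<90)]; r=p[:,:2]-[547.6,73.9]
    print(n,len(p),"ball xs,ys",r.mean(0)@xs,r.mean(0)@[-xs[1],xs[0]],p.mean(0))
E
```

```text
5.610736618536254
handle [536.9423345   38.0287619  138.98561554]
top 78 ball xs,ys 27.85644625087841 124.48394585771041 [528.55477445 200.03292099  95.88022575]
scene 39 ball xs,ys 29.199856217935466 113.92422198725583 [533.62592315 190.67364914  93.72438153]
```

View pics/end.png

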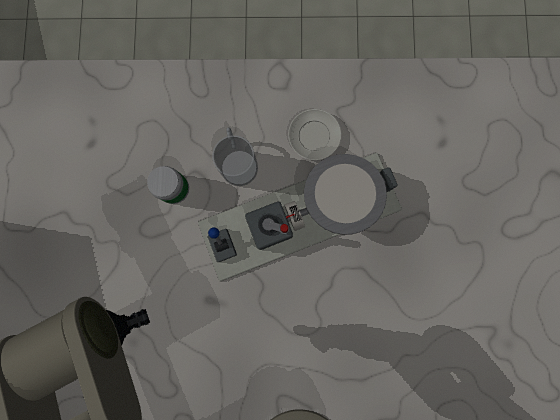

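The ball is now at (214,233), 28 mm to the +x side. The platter is at a full division, the handle rests at the stop at (284,229), and the jug, saucer and tin haven't moved. Handing in.

```bash
python3 -c "
from rig import *
print(finish_job())"
```

```text
the job is handed in; nothing more can be done
None
```

The job is handed in: the crank was wound to its stop (platter up about 5.6 mm, one full division), the handle pressed there at about 12–13 N for over two seconds, and the lever thrown over to its +x stop and released, with the jug, saucer and tin unmoved.

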